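# Free the seized turn latch and move the cabinet pull to its drawer front

### The job

The turn latch that holds the cabinet pull on the sloping drilling stand is seized with dried glue: rock its wing back and forth in small arcs until it breaks free, then swing its arm well aside, clear of the pull. Then lift the pull off the stand and set it gently, without dropping it, back plate down in the middle of the grey drawer front, in line with the front's long edges. Leave the drill, the hinge and the screwdriver where they lie.

Things in the scene. Friction and masses are not known exactly. Their poses are not given: they have to be found in the camera images.
- stand: Plywood stand fixed to the bench, 220 x 250 mm, left or right. Origin: centre of underside; x towards the high side, z up. Its face slopes up 32 deg (0.56 rad) towards +x, its middle at (0,0,95 mm). On the face (u up the slope, v = y, from its middle): pull at u -45, v 0; ledge 10 mm high below it at u -66 to -78; end stops 10 mm high at v +-84; latch pivots on a 34 mm post at u +45, v 0.
- latch (a joint): Latch angle, rad, anticlockwise positive facing the slope; 0: arm points down the slope, 3 mm over the pull's bar. Starts in +-0.1, seized: only rocks, jamming at -0.22 and +0.22. Each swing to the opposite side past 0.17, kept 0.3 s, loosens it a step; force does not help. After 2 to 6 alternate swings it turns either way to +-1.6 with 0.2 N m friction and stays. Well aside: beyond 1.15.
- wing (a point): Centre of the latch's upright black wing, on the pivot axis, 80 mm off the sloping face. Wing: 72 mm long (this frame's x), 14 mm thick (y), 36 mm tall (z: 58 to 94 mm off the face). z: the pivot axis, square out of the face (32 deg from vertical); x: along the wing, up the slope at latch 0, away from the arm. Turns with the latch.
- latch_tip (a point): Tip of the latch's flat steel arm (22 mm wide, 8 mm thick, 42 to 50 mm off the face), 105 mm from the pivot axis along the wing frame's -x. Same axes as the wing.
- pull: Loose dark steel cabinet pull, about 0.2 kg: back plate 40 x 150 x 6 mm, with a round bar 14 mm thick, 110 mm long above it on two 12 mm posts at y = +-45 mm. Origin: centre of the plate's underside; y along bar and plate, z out of the plate through the bar. Starts flat on the sloping face, plate down, z square to the slope.
- pull_bar (a point): Middle of the pull's bar, on the bar's axis, 32 mm above the underside of the back plate (bar top at 39 mm); same axes as the pull.
- front: Grey drawer front lying flat and fixed on the bench, 140 mm (x) x 300 mm (y, its long way) x 18 mm thick. Origin: centre of its underside; its top face is 18 mm higher. Place and yaw change.
- drill: Bystander: cordless drill lying on its side, about 230 x 210 mm and 62 mm high, beyond the work.
- hinge: Bystander: concealed steel cabinet hinge, 120 x 56 mm, 14 mm high, lying beyond the work.
- driver: Bystander: screwdriver, 200 mm long, lying beyond the work.
Not all that is in view belongs to the job. Of the things that look like the pull, the smallest one is meant.

How it is judged:
By the outcome, as a careful person would: the job done as asked, in the order asked, and still so for the second after the job is handed in, with the robot touching nothing.
It also fails if it takes over 64 s, if anything falls off the work surface, if the arm or the gripper's body presses on something with over 40 N, if the wrist force passes 120 N, or if a joint passes its speed limit or range.

### The arm

A 6-joint arm with a two-finger parallel gripper is mounted at the origin on the work surface. World frame = base frame: x ahead of the robot, y to its left, z up, the work surface at z = 0. Lengths are in m, angles in rad, forces in N, time in s.
With the tool pointing down it reaches from about 0.3 to 0.775 m from the base axis. Payload 14.6 kg.
Tool frame: the origin (TCP) lies at the very end of the fingers, on their centre line; the grasp point (between the pads) lies 19 mm behind it; y points along the fingers, x is the direction in which the jaws open and shut, and the axes are right-handed (so a half turn about y gives the same grasp; the last joint's range is limited). The gripper opens to 94 mm and grips with 3 to 60 N. Pads are 16 mm wide; open, the fingers measure 119 mm over their backs; the gripper's body (75 mm by 177 mm) begins 78 mm behind the grasp point.
Start: joints at [1.226, 0.3, 1.521, -0, 1.321, -0.067], TCP at [0.151, 0.529, 0.205] pointing down, gripper open.
Joint ranges: [-3.03, 3.03], [-0.79, 2.21], [0.23, 2.52], [-1.04, 4.18], [0, 3.07], [-2.55, 2.55]. Speed limits (rad/s): [2.22, 2.22, 2.57, 3.14, 3.14, 3.14].

### API

Orientations are given as [roll, pitch, yaw] about the fixed x, y, z axes, in that order (R = Rz(yaw) Ry(pitch) Rx(roll)).
In Python, from station import * gives the robot as it stands.
- The arm moves only by the tool send_rows, never from a script. Its argument "series" is text: rows parted by semicolons, each of 7 numbers parted by spaces: the turn, a rotation vector about the tool's x, y, z in units of 5 degrees (1.0 is 5 degrees), then the shift along the tool's x, y, z in cm, then the opening, from -1 (shut) to 1 (fully open). A call has exactly 10 rows; each row is the pose to reach, as a shift and turn from the pose commanded when the call began, along the tool's axes at that moment; what a row does not reach only later rows make up. A row lasts 1/12 s, in which the tool goes at most 41.7 mm and 7.16 degrees, less where a joint would pass 70% of its speed; a pose out of reach is approached as far as the arm can. A call with a gripper value outside its range is refused whole. The fingers move at their own pace and stop on an object; "newtons" is the grip in N (left out, the last holds). Time passes only in rows, so rows that repeat a pose let the fingers close, or fill a call up. It gives the time, the measured TCP pose, the force and the opening at its end, in the units of the state.
- get_obs(): the state, without advancing time (a new reading comes with each control period).
- camera(name): name is "scene" or "top" or "wrist"; returns the picture (480x640x3 uint8, red, green, blue); there is no depth.
- camera_info(name): a dict with "K" (3x3 intrinsics, pixels), "R" (3x3) and "t" (3): a world point X has camera coordinates R X + t; the wrist camera has in their place "mount" (4x4, takes a point from camera to tool coordinates, whose origin is the TCP and whose axes are the tool frame's). Camera axes: x right, y down, z forward; pixel columns grow to the right and rows downward; lengths in m; the calibration is good to about 2 mm. A picture is of the moment at which its call begins: read the wrist's pose just before it. camera_info takes no time and is no camera call.
- hand_in(): hands the job in, once; it reports no verdict.
The state is a dict: "time_s": time; "qpos": joint angles; "joint_vel": joint speeds; "tau": joint torques, N m; "ee_pos": TCP position; "eef_rot": TCP orientation; "force": force on the tool from outside, world axes, zero at the start; "moment": the same for the moment, N m; "grip_width": finger opening in m.
Only numpy, scipy, OpenCV 4.12 (cv2) and the standard library are available. Lean on these libraries where they do the work, as an engineer would, in place of code of your own. Each camera call takes 0.05 s, during which the arm holds its last target. There are 200 camera calls.

## Working session

There is one attempt and no reset: what is moved stays moved. The work goes in short steps, Python scripts to look and compute and a tool call to move; the robot and the scene stay as the last step left them, time stands still between calls to the robot, and variables do not carry over. Pictures are saved under pics/ and viewed, on a budget of 10 in all, crops included, one or two more only if the job needs it, and the job is handed in when it is done.

Besides the shell and the picture viewer there is one more tool, called after "Request:" in YAML: its name, and indented under it one key for each argument. send_rows: Moves the arm, as the interface text tells. Its arguments: {"type":"object","properties":{"series":{"type":"string"},"newtons":{"type":"number"}},"required":["series"]}

```bash
mkdir -p pics; ls; python3 - <<'E'
from station import *
import cv2,numpy as np
o=get_obs();print(o)
for n in("scene","top"):
    im=camera(n);cv2.imwrite(f"pics/{n}0.png",im[...,::-1]);c=camera_info(n);print(n,c, -np.array(c["R"]).T@np.array(c["t"]))
print(camera_info("wrist"))
E
```

```text
pics
{'time_s': 0.0, 'qpos': array([ 1.22641496e+00,  3.00491239e-01,  1.52159876e+00,  9.59751289e-06,
        1.32074397e+00, -6.65995450e-02]), 'joint_vel': array([ 0.00042022, -0.00123678, -0.00011437,  0.00077045, -0.0002785 ,
        0.00024701]), 'tau': array([-3.27615311e-06, -5.31790030e+01, -3.52765703e+01,  7.08995503e-02,
        2.41306279e-02, -5.54486394e-05]), 'ee_pos': array([0.15072726, 0.52864966, 0.20486782]), 'eef_rot': array([-1.57070444e+00,  1.23794550e-03,  1.29301218e+00]), 'force': array([-0.16317366,  0.73704897, -1.06652289]), 'moment': array([ 0.03869452, -0.00283672,  0.02098239]), 'grip_width': 0.0939694182216491}
scene {'K': array([[471.26825403,   0.        , 311.51968896],
       [  0.        , 471.26825403, 233.59302113],
       [  0.        ,   0.        ,   1.        ]]), 'R': array([[-0.43573396,  0.89990925, -0.01729915],
       [ 0.51912199,  0.23556392, -0.82159722],
       [-0.73528788, -0.36697818, -0.56980588]]), 't': array([ 0.23205746, -0.17123159,  1.44082049])} [1.24942325 0.36025501 0.68431899]
top {'K': array([[523.95455855,   0.    
[... 175 characters left out ...]
],
       [-0.98776441,  0.00243335, -0.15593445],
       [ 0.15594099,  0.02804214, -0.98736824]]), 't': array([0.02708696, 0.56865329, 1.21085867])} [ 0.37281962 -0.00826258  1.28499659]
{'K': array([[388.29966284,   0.        , 319.83009806],
       [  0.        , 388.29966284, 236.35525024],
       [  0.        ,   0.        ,   1.        ]]), 'mount': array([[ 9.99999853e-01,  5.83252536e-05,  5.39633438e-04,
         3.44961666e-04],
       [-5.08345586e-04, -2.47822114e-01,  9.68805420e-01,
        -1.79123775e-01],
       [ 1.90238921e-04, -9.68805552e-01, -2.47822047e-01,
         7.13544783e-02],
       [ 0.00000000e+00,  0.00000000e+00,  0.00000000e+00,
         1.00000000e+00]])}
```

View pics/top0.png

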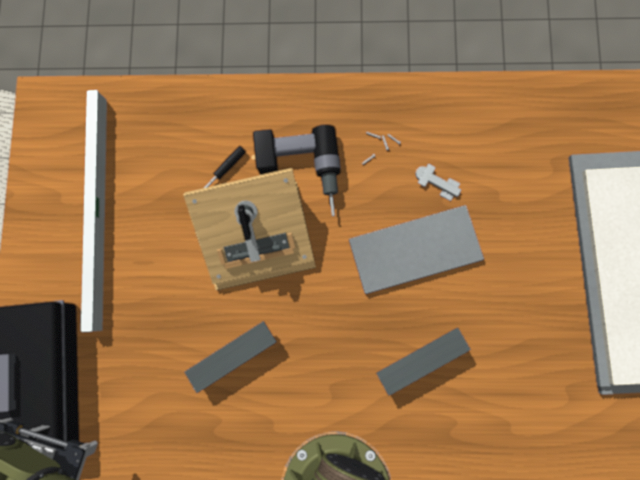

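View pics/scene0.png

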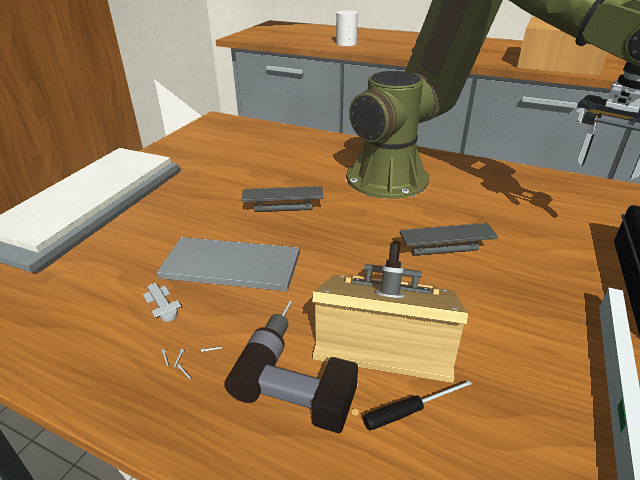

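```bash
python3 - <<'E'
import cv2,numpy as np
t=cv2.imread("pics/top0.png");s=cv2.imread("pics/scene0.png")
a=cv2.resize(t[160:300,175:325],None,fx=4,fy=4,interpolation=cv2.INTER_CUBIC)
cv2.imwrite("pics/c1.png",a)
b=cv2.resize(s[225:345,305:475],None,fx=4.5,fy=4.5,interpolation=cv2.INTER_CUBIC)
cv2.imwrite("pics/c2.png",b)
# front: grey
h=cv2.cvtColor(t,cv2.COLOR_BGR2HSV);m=((h[...,1]<60)&(h[...,2]>80)&(h[...,2]<170)).astype(np.uint8)
m[:200]=0;m[300:]=0;m[:,:345]=0;m[:,490:]=0
m=cv2.morphologyEx(m,cv2.MORPH_OPEN,np.ones((5,5)))
c=max(cv2.findContours(m,0,1)[0],key=cv2.contourArea);print(cv2.minAreaRect(c),cv2.boxPoints(cv2.minAreaRect(c)),cv2.contourArea(c))
print(t[250,410],t[350,240])
E
```

```text
((415.83843994140625, 249.08877563476562), (57.76000213623047, 123.72000122070312), 73.73979187011719) [[348.36646 238.68478]
 [467.13763 204.04318]
 [483.31042 259.49277]
 [364.53925 294.13437]] 6903.0
[148 148 142] [96 97 91]
```

View pics/c1.png

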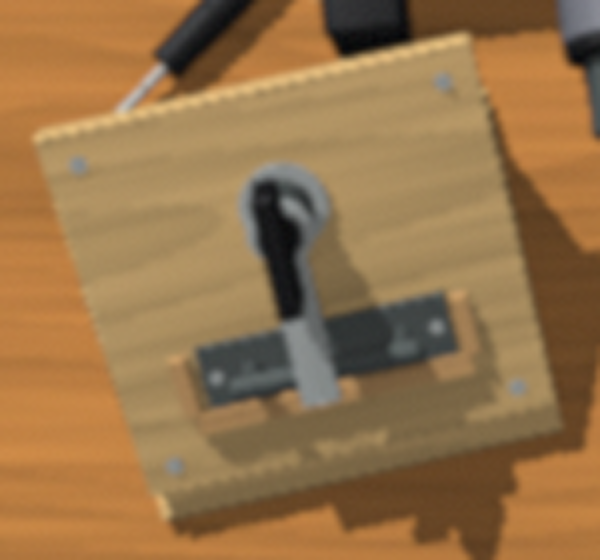

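View pics/c2.png

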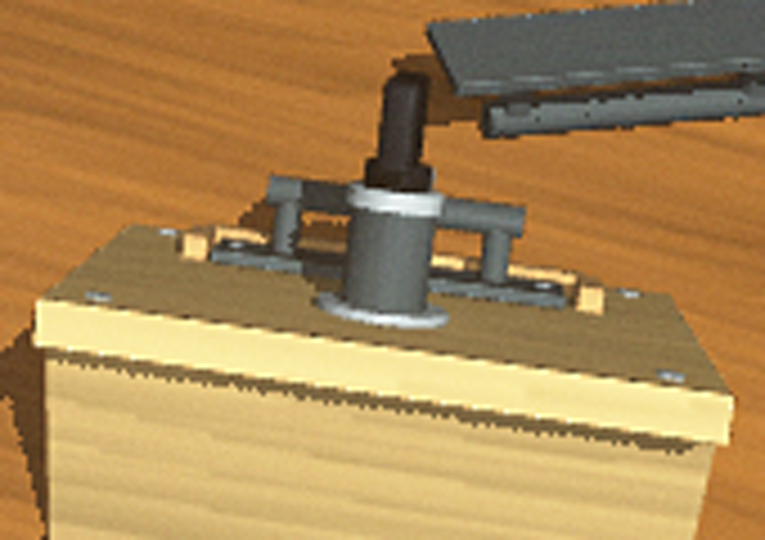

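```bash
cat > h.py <<'E'
import cv2,numpy as np
from station import *
from scipy.spatial.transform import Rotation as Ro
def cam(n):
    c=camera_info(n)
    if n!="wrist": return c["K"],np.array(c["R"]),np.array(c["t"])
    o=get_obs();M=c["mount"];Rt=Ro.from_euler('xyz',o["eef_rot"]).as_matrix()
    R=(Rt@M[:3,:3]).T; C=Rt@M[:3,3]+o["ee_pos"]; return c["K"],R,-R@C
def P(n): K,R,t=cam(n); return K@np.c_[R,t]
def proj(n,X): p=P(n)@np.r_[X,1]; return p[:2]/p[2]
def ray(n,uv):
    K,R,t=cam(n); return -R.T@t, R.T@np.linalg.inv(K)@np.r_[uv,1]
def onz(n,uv,z): C,d=ray(n,uv); return C+d*(z-C[2])/d[2]
def tri(a,b,n1="top",n2="scene"):
    X=cv2.triangulatePoints(P(n1),P(n2),np.float64(a),np.float64(b)).ravel();X=X[:3]/X[3]
    return X,np.abs(proj(n1,X)-a).max()
E
python3 - <<'E'
from h import *
T=lambda x,y:((x+.5)/4-.5+175,(y+.5)/4-.5+160)
S=lambda x,y:((x+.5)/4.5-.5+305,(y+.5)/4.5-.5+225)
pts={"hiL":((38,138),(733,395)),"hiR":((470,35),(38,302)),"loR":((558,430),(128,228)),"scrHL":((78,165),(671,376)),"scrHR":((443,82),(97,296)),"scrLR":((516,386),(168,232)),"scrLL":((175,465),(630,294)),
"pscrL":((216,377),(547,285)),"pscrR":((436,326),(235,245)),"flange":((284,205),(382,310)),"wingtop?":((270,185),(408,80))}
r={}
for k,(a,b) in pts.items():
    X,e=tri(T(*a),S(*b));r[k]=X;print(k,X.round(4),round(e,2))
L=np.array([r[k] for k in("scrHL","scrHR","scrLR","scrLL")])
c=L.mean(0);n=np.linalg.svd(L-c)[2][2];print("centre",c,"slope deg",np.degrees(np.arccos(abs(n[2]))))
print("yaw from scr", [np.arctan2(*(r[a]-r[b])[[1,0]])for a,b in(("scrHL","scrLL"),("scrHR","scrLR"))],[np.arctan2(*(r[a]-r[b])[[1,0]])-np.pi/2 for a,b in(("scrHL","scrHR"),("scrLL","scrLR"),("pscrL","pscrR"))])
F=np.array([onz("top",q,.018) for q in((348.9,238.7),(466.6,204.5),(482.8,259.5),(365,293.6))])
print(F.round(4),F.mean(0),np.linalg.norm(np.roll(F,-1,0)-F,axis=1),np.arctan2(*(F[0]-F[1])[[1,0]])-np.pi/2,np.arctan2(*(F[3]-F[2])[[1,0]])-np.pi/2)
E
```

```text
hiL [0.6635 0.3373 0.1569] 0.41
hiR [0.7213 0.0962 0.157 ] 0.3
loR [0.5162 0.049  0.0207] 1.14
scrHL [0.6508 0.3161 0.1465] 0.07
scrHR [0.6978 0.1111 0.1464] 0.16
scrLR [0.5389 0.0755 0.0447] 0.14
scrLL [0.4916 0.2796 0.0439] 0.02
pscrL [0.54   0.2499 0.0769] 0.19
pscrR [0.5702 0.1203 0.0767] 0.25
flange [0.6329 0.2039 0.1213] 0.04
wingtop? [0.62   0.1969 0.2218] 1.7
centre [0.59475593 0.19557287 0.09537171] slope deg 32.072316147395554
yaw from scr [np.float64(0.2251786176486535), np.float64(0.22022021524362045)] [np.float64(0.2253847761599237), np.float64(0.22761468436723442), np.float64(0.2293445520574211)]
[[ 0.5852 -0.0331  0.018 ]
 [ 0.6697 -0.3227  0.018 ]
 [ 0.5333 -0.3561  0.018 ]
 [ 0.4511 -0.0711  0.018 ]] [ 0.55981182 -0.19571423  0.018     ] [0.30169467 0.14036243 0.2966562  0.13939587] 0.2838093928674592 0.28098639419089166
```

```bash
cat >> h.py <<'E'
a,sl=0.226,np.radians(32); C0=np.array([.5948,.1956,.095])
U=np.array([np.cos(a)*np.cos(sl),np.sin(a)*np.cos(sl),np.sin(sl)]);V=np.array([-np.sin(a),np.cos(a),0]);N=np.cross(U,V)
face=lambda u,v,h:C0+u*U+v*V+h*N
def onface(n,uv,h):
    C,d=ray(n,uv);X=C+d*(((C0+h*N-C)@N)/(d@N));return np.array([(X-C0)@U,(X-C0)@V])
def wingR(th):  # tool: x=across wing, y=-N
    x=-np.sin(th)*U+np.cos(th)*V; return np.c_[x,-N,np.cross(x,-N)]
def go(R,p):
    o=get_obs();R0=Ro.from_euler('xyz',o["eef_rot"]).as_matrix()
    print("turn",(np.degrees(Ro.from_matrix(R0.T@R).as_rotvec())/5).round(2),"shift cm",(R0.T@(np.array(p)-o["ee_pos"])*100).round(2))
E
python3 - <<'E'
from h import *
T=lambda x,y:((x+.5)/4-.5+175,(y+.5)/4-.5+160)
for n,q in(("tipL",(301,405)),("tipR",(340,402)),("armR",(330,322)),("armmid@tip",(320,402))): print(n,onface("top",T(*q),50).round(4) if 0 else onface("top",T(*q),.05).round(4))
for n,q in(("wing far",(266,185)),("wing near",(291,318))): print(n,onface("top",T(*q),.094).round(4))
p=face(.045,0,.080);print("wing",p)
go(wingR(0),face(.045,0,.14)); print(N)
E
```

```text
tipL [-0.0556  0.0151]
tipR [-0.0592 -0.0067]
armR [-0.0104 -0.0135]
armmid@tip [-0.0564  0.0043]
wing far [ 0.0889 -0.0061]
wing near [0.0136 0.0006]
wing [0.59067622 0.19465183 0.18669021]
turn [-6.27 -5.62 -1.62] shift cm [-21.6   -3.24 -48.68]
[-0.51644369 -0.11874486  0.8480481 ]
```

Request:
send_rows:
  series: "0 0 0 0 -4 0 1; 0 0 0 0 -8 0 1; -1 -1 -0.3 -4 -9 -4 1; -2 -2 -0.6 -7 -9 -8 1; -2.5 -2.5 -0.7 -8.5 -9 -12 1; -3 -3 -0.9 -10 -9 -16 1; -3.5 -3.5 -1.0 -11 -9 -20 1; -4 -4 -1.1 -12 -9 -24 1; -4.5 -4.5 -1.2 -13 -9 -28 1; -5 -5 -1.4 -14 -9 -32 1"

```text
time_s: 0.93
ee_pos: [0.4015, 0.3168, 0.2956]
eef_rot: [-2.022, -0.021, 1.744]
force: [0.5, 1.8, 0.4]
grip_width: 0.0939
```

```bash
python3 -c "
from h import *
go(wingR(-.06),face(.045,0,.14));print(get_obs()['qpos'],get_obs()['ee_pos'])"
```

```text
turn [-1.22  0.05 -0.12] shift cm [-15.58  10.76  -9.62]
[ 0.70486858 -0.07120634  1.78729305 -0.24094175  1.03338723 -0.95208942] [0.40151632 0.31676762 0.29561771]
```

Request:
send_rows:
  series: "-0.4 0 0 -4 2 -3 1; -0.8 0 0 -8 4 -5 1; -1.2 0 -0.1 -12 6 -8 1; -1.22 0.05 -0.12 -14 9 -9 1; -1.22 0.05 -0.12 -15.6 10.7 -9.6 1; -1.22 0.05 -0.12 -15.6 10.76 -9.62 1; -1.22 0.05 -0.12 -15.6 10.76 -9.62 1; -1.22 0.05 -0.12 -15.6 10.76 -9.62 1; -1.22 0.05 -0.12 -15.6 10.76 -9.62 1; -1.22 0.05 -0.12 -15.6 10.76 -9.62 1"

```text
time_s: 1.77
ee_pos: [0.5574, 0.1896, 0.2379]
eef_rot: [-2.128, -0.034, 1.745]
force: [-0.8, 0.1, 0.4]
grip_width: 0.0938
```

```bash
python3 -c "
from h import *
go(wingR(-.06),face(.045,0,.064));print(get_obs()['qpos'],get_obs()['ee_pos'])
im=camera('wrist');cv2.imwrite('pics/w1.png',im[...,::-1])
for h in(.058,.094):
  for u in(.009,.045,.081): print(h,u,proj('wrist',face(u,0,h)).round())
"
```

```text
turn [-0.01 -0.02  0.01] shift cm [-0.25  7.72 -0.15]
[ 0.27768844  0.07496332  1.80878456 -0.04066198  0.70100966 -1.43405794] [0.55740388 0.18956922 0.23791077]
0.058 0.009 [313. 193.]
0.058 0.045 [316. 244.]
0.058 0.081 [319. 292.]
0.094 0.009 [312. 202.]
0.094 0.045 [316. 260.]
0.094 0.081 [319. 314.]
```

View pics/w1.png

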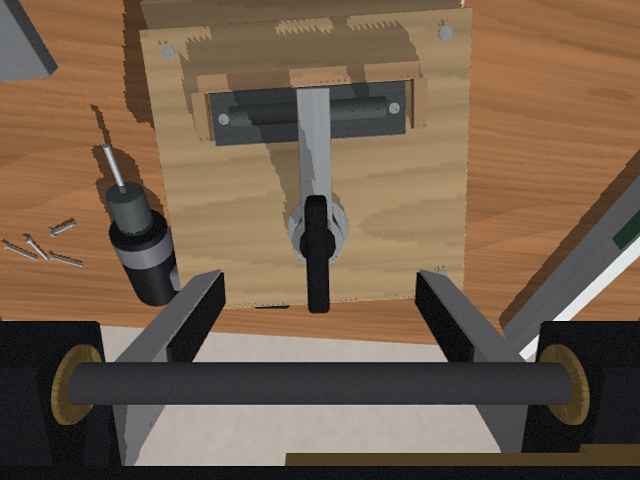

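Request:
send_rows:
  series: "0 0 0 -0.25 2 -0.15 1; 0 0 0 -0.25 4 -0.15 1; 0 0 0 -0.25 5.5 -0.15 1; 0 0 0 -0.25 7 -0.15 1; 0 0 0 -0.25 7.7 -0.15 1; 0 0 0 -0.25 7.7 -0.15 0; 0 0 0 -0.25 7.7 -0.15 -0.5; 0 0 0 -0.25 7.7 -0.15 -1; 0 0 0 -0.25 7.7 -0.15 -1; 0 0 0 -0.25 7.7 -0.15 -1"
  newtons: 50

```text
time_s: 2.65
ee_pos: [0.5993, 0.1953, 0.1731]
eef_rot: [-2.128, -0.034, 1.743]
force: [0.4, 0.3, 0.1]
grip_width: 0.0643
```

Request:
send_rows:
  series: "0 0 0 0 0 0 -1; 0 0 0 0 0 0 -1; 0 0 0 0 0 0 -1; 0 0 0 0 0 0 -1; 0 0 0 0 0 0 -1; 0 0 0 0 0 0 -1; 0 0 0 0 0 0 -1; 0 0 0 0 0 0 -1; 0 0 0 0 0 0 -1; 0 0 0 0 0 0 -1"

```text
time_s: 3.48
ee_pos: [0.599, 0.1971, 0.1722]
eef_rot: [-2.127, -0.035, 1.745]
force: [-1.3, 14.9, -0.8]
grip_width: 0.0139
```

```bash
cat >> h.py <<'E'
def st():
    o=get_obs();R=Ro.from_euler('xyz',o["eef_rot"]).as_matrix();x=R[:,0];d=o["ee_pos"]-C0
    print("t",o["time_s"],"tool th",round(-np.arctan2(x@U,x@V),4),"uvh",(d@U).round(4),(d@V).round(4),(d@N).round(4),"F",(o["force"]@np.c_[U,V,N]).round(1),"M",(o["moment"]@np.c_[U,V,N]).round(2),"g",round(o["grip_width"],4),"axis",(R[:,1]@N).round(4))
E
python3 -c "
from h import *
st();go(wingR(-.0),face(.045,0,.064))"
```

```text
t 3.4833 tool th -0.062 uvh 0.0446 0.0005 0.0632 F [ 1.3 14.8 -1.8] M [2.83 0.1  0.49] g 0.0139 axis -1.0
turn [-0.02 -0.71  0.03] shift cm [-0.05 -0.08 -0.04]
```

Request:
send_rows:
  series: "0 -1 0 0.1 0 0 -1; 0 -2 0 0.1 0 0 -1; 0 -3.05 0 0.1 0 0 -1; 0 -3.05 0 0.1 0 0 -1; 0 -3.05 0 0.1 0 0 -1; 0 -3.05 0 0.1 0 0 -1; 0 -3.05 0 0.1 0 0 -1; 0 -3.05 0 0.1 0 0 -1; 0 -3.05 0 0.1 0 0 -1; 0 -3.05 0 0.1 0 0 -1"
  newtons: 60

```text
time_s: 4.32
ee_pos: [0.599, 0.197, 0.1722]
eef_rot: [-2.118, 0.106, 1.971]
force: [0.3, 7.3, 0.1]
grip_width: 0.0138
```

```bash
python3 -c "
from h import *
st();im=camera('wrist');cv2.imwrite('pics/w2.png',im[...,::-1])"
```

```text
t 4.3167 tool th 0.2032 uvh 0.0447 0.0005 0.0631 F [ 1.7  7.  -0.9] M [1.35 0.11 0.06] g 0.0138 axis -1.0
```

View pics/w2.png

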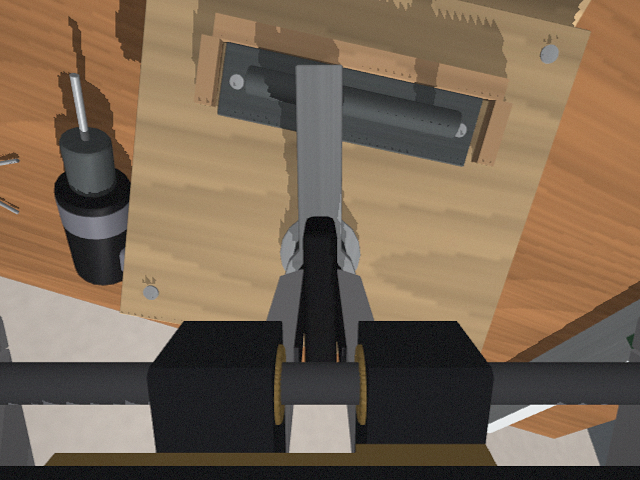

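Request:
send_rows:
  series: "0 1.3 0 0 0 0 -1; 0 2.6 0 0.05 0 0 -1; 0 3.7 0 0.05 0 0 -1; 0 4.65 0 0.05 0 0 -1; 0 4.65 0 0.05 0 0 -1; 0 4.65 0 0.05 0 0 -1; 0 4.65 0 0.05 0 0 -1; 0 4.65 0 0.05 0 0 -1; 0 4.65 0 0.05 0 0 -1; 0 4.65 0 0.05 0 0 -1"

```text
time_s: 5.2
ee_pos: [0.5989, 0.1973, 0.1722]
eef_rot: [-2.118, -0.107, 1.625]
force: [1.6, 7.2, -1.9]
grip_width: 0.0136
```

```bash
python3 -c "
from h import *
st()"
```

```text
t 5.2 tool th -0.2027 uvh 0.0447 0.0007 0.0631 F [ 1.7  6.7 -3.3] M [ 0.99 -0.09 -0.04] g 0.0136 axis -1.0
```

Request:
send_rows:
  series: "0 -1.3 0 0 0 0 -1; 0 -2.6 0 0 0 0 -1; 0 -3.7 0 0 0 0 -1; 0 -4.65 0 0 0 0 -1; 0 -4.65 0 0 0 0 -1; 0 -4.65 0 0 0 0 -1; 0 -4.65 0 0 0 0 -1; 0 -4.65 0 0 0 0 -1; 0 -4.65 0 0 0 0 -1; 0 -4.65 0 0 0 0 -1"

```text
time_s: 6.03
ee_pos: [0.599, 0.197, 0.1722]
eef_rot: [-2.119, 0.105, 1.968]
force: [-0.6, 5.7, -0.6]
grip_width: 0.0135
```

```bash
python3 -c "
from h import *
st()"
```

```text
t 6.0333 tool th 0.2008 uvh 0.0446 0.0005 0.0632 F [ 0.3  5.7 -0.9] M [ 0.97 -0.03  0.13] g 0.0135 axis -1.0
```

Request:
send_rows:
  series: "0 1.3 0 0 0 0 -1; 0 2.6 0 0 0 0 -1; 0 3.7 0 0 0 0 -1; 0 4.65 0 0 0 0 -1; 0 4.65 0 0 0 0 -1; 0 4.65 0 0 0 0 -1; 0 4.65 0 0 0 0 -1; 0 4.65 0 0 0 0 -1; 0 4.65 0 0 0 0 -1; 0 4.65 0 0 0 0 -1"

```text
time_s: 6.87
ee_pos: [0.5989, 0.1973, 0.1722]
eef_rot: [-2.118, -0.109, 1.622]
force: [0.0, 7.0, -0.8]
grip_width: 0.0137
```

```bash
python3 -c "
from h import *
st()"
```

```text
t 6.8667 tool th -0.2054 uvh 0.0446 0.0007 0.0632 F [ 0.9  6.8 -1.5] M [ 1.43 -0.12 -0.07] g 0.0137 axis -1.0
```

Request:
send_rows:
  series: "0 -1.3 0 0 0 0 -1; 0 -2.6 0 0 0 0 -1; 0 -3.7 0 0 0 0 -1; 0 -4.65 0 0 0 0 -1; 0 -4.65 0 0 0 0 -1; 0 -4.65 0 0 0 0 -1; 0 -4.65 0 0 0 0 -1; 0 -4.65 0 0 0 0 -1; 0 -4.65 0 0 0 0 -1; 0 -4.65 0 0 0 0 -1"

```text
time_s: 7.7
ee_pos: [0.599, 0.197, 0.1722]
eef_rot: [-2.119, 0.105, 1.968]
force: [0.4, 5.3, 0.3]
grip_width: 0.0133
```

```bash
python3 -c "
from h import *
st()"
```

```text
t 7.7 tool th 0.2006 uvh 0.0446 0.0005 0.0632 F [ 1.5  5.1 -0.6] M [ 0.99 -0.03 -0.01] g 0.0133 axis -1.0
```

Request:
send_rows:
  series: "0 1.3 0 0 0 0 -1; 0 2.6 0 0 0 0 -1; 0 3.7 0 0 0 0 -1; 0 4.65 0 0 0 0 -1; 0 4.65 0 0 0 0 -1; 0 4.65 0 0 0 0 -1; 0 4.65 0 0 0 0 -1; 0 4.65 0 0 0 0 -1; 0 4.65 0 0 0 0 -1; 0 4.65 0 0 0 0 -1"

```text
time_s: 8.53
ee_pos: [0.5989, 0.1973, 0.1722]
eef_rot: [-2.118, -0.109, 1.622]
force: [0.0, 7.9, 0.0]
grip_width: 0.0138
```

```bash
python3 -c "
from h import *
st()"
```

```text
t 8.5333 tool th -0.2053 uvh 0.0446 0.0007 0.0632 F [ 1.5  7.7 -0.9] M [ 1.33 -0.19 -0.08] g 0.0138 axis -1.0
```

Request:
send_rows:
  series: "0 0.5 0 0 0 0 -1; 0 1 0 0 0 0 -1; 0 1.5 0 0 0 0 -1; 0 2 0 0 0 0 -1; 0 2.5 0 0 0 0 -1; 0 3 0 0 0 0 -1; 0 3.5 0 0 0 0 -1; 0 4 0 0 0 0 -1; 0 4 0 0 0 0 -1; 0 4 0 0 0 0 -1"

```text
time_s: 9.37
ee_pos: [0.599, 0.1975, 0.1723]
eef_rot: [-2.057, -0.283, 1.313]
force: [0.5, 9.0, -1.3]
grip_width: 0.0135
```

```bash
python3 -c "
from h import *
st();go(wingR(-1.45),face(.045,0,.064))"
```

```text
t 9.3667 tool th -0.5549 uvh 0.0448 0.0009 0.0632 F [ 1.5  8.6 -2.4] M [ 1.6  -0.22 -0.16] g 0.0135 axis -1.0
turn [-2.000e-02  1.026e+01 -1.000e-02] shift cm [-0.06 -0.08 -0.07]
```

Request:
send_rows:
  series: "0 1.3 0 0 0 0 -1; 0 2.6 0 0 0 0 -1; 0 3.9 0 0 0 0 -1; 0 5.2 0 0 0 0 -1; 0 6.5 0 0 0 0 -1; 0 7.8 0 0 0 0 -1; 0 9 0 0 0 0 -1; 0 10 0 0 0 0 -1; 0 10.2 0 0 0 0 -1; 0 10.2 0 0 0 0 -1"

```text
time_s: 10.2
ee_pos: [0.5993, 0.1978, 0.1725]
eef_rot: [-1.647, -0.554, 0.372]
force: [4.0, 11.9, -1.6]
grip_width: 0.0136
```

```bash
python3 -c "
from h import *
st();im=camera('wrist');cv2.imwrite('pics/w3.png',im[...,::-1]);print(get_obs()['qpos'])"
```

```text
t 10.2 tool th -1.4464 uvh 0.0452 0.0011 0.0632 F [ 4.7 10.7 -4.8] M [ 1.87 -0.71 -0.18] g 0.0136 axis -1.0
[ 0.27010282  0.24194871  1.77748205 -0.04067914  0.56475685 -0.05385238]
```

View pics/w3.png

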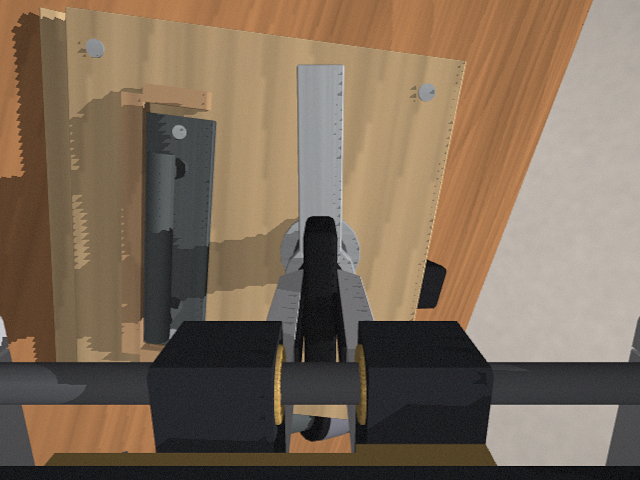

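Request:
send_rows:
  series: "0 0 0 0 0 0 -0.1; 0 0 0 0 0 0 -0.1; 0 0 0 0 0 0 -0.1; 0 0 0 0 0 0 -0.1; 0 0 0 0 0 0 -0.1; 0 0 0 0 -1.5 0 -0.1; 0 0 0 0 -3 0 -0.1; 0 0 0 0 -5 0 -0.1; 0 0 0 0 -6 0 -0.1; 0 0 0 0 -6 0 -0.1"

```text
time_s: 11.08
ee_pos: [0.5682, 0.1896, 0.2253]
eef_rot: [-1.651, -0.555, 0.377]
force: [-0.3, -0.7, -0.6]
grip_width: 0.042
```

```bash
python3 -c "
from h import *
st();go(wingR(-np.pi/2),face(-.045,0,.085));im=camera('wrist');cv2.imwrite('pics/w4.png',im[...,::-1])"
```

```text
t 11.0833 tool th -1.4423 uvh 0.0459 0.0001 0.125 F [-0.7 -0.6 -0.2] M [0.02 0.26 0.01] g 0.042 axis -1.0
turn [-0.    1.47  0.01] shift cm [-9.02  3.99  1.16]
```

Request:
send_rows:
  series: "0 0.5 0 -3 0 0.4 -0.1; 0 1 0 -6 0 0.8 -0.1; 0 1.47 0 -9 1 1.16 -0.1; 0 1.47 0 -9.02 2.5 1.16 -0.1; 0 1.47 0 -9.02 4 1.16 -0.1; 0 1.47 0 -9.02 4 1.16 -0.1; 0 1.47 0 -9.02 4 1.16 -0.1; 0 1.47 0 -9.02 4 1.16 -0.1; 0 1.47 0 -9.02 4 1.16 -0.1; 0 1.47 0 -9.02 4 1.16 -0.1"

```text
time_s: 11.97
ee_pos: [0.5135, 0.1769, 0.1417]
eef_rot: [-1.571, -0.557, 0.227]
force: [0.2, -0.3, -0.9]
grip_width: 0.0423
```

```bash
python3 -c "
from h import *
st();go(wingR(-np.pi/2),face(-.045,0,.013));im=camera('wrist');cv2.imwrite('pics/w5.png',im[...,::-1])
for v in(-.055,0,.055): print(v,proj('wrist',face(-.045,v,.039)).round())"
```

```text
t 11.9667 tool th -1.5703 uvh -0.046 -0.0 0.0838 F [-0.4 -0.3 -0.8] M [-0.06  0.29  0.07] g 0.0423 axis -1.0
turn [-0.    0.01 -0.01] shift cm [ 0.1   7.08 -0.  ]
-0.055 [321. 342.]
0 [321. 260.]
0.055 [321. 168.]
```

View pics/w5.png

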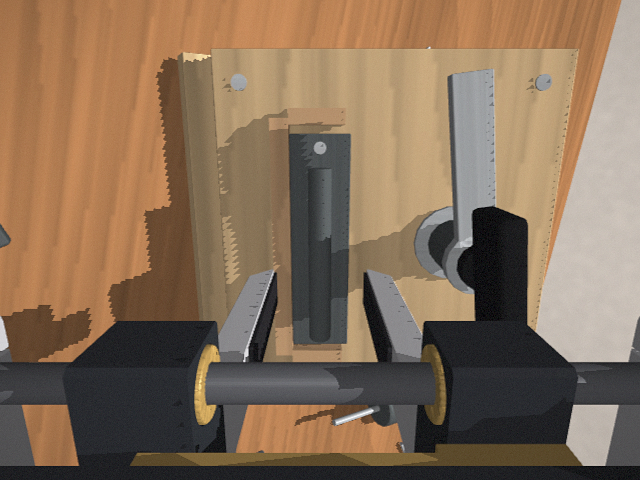

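Request:
send_rows:
  series: "0 0 0 0.1 1.5 0 -0.1; 0 0 0 0.1 3 0 -0.1; 0 0 0 0.1 4.5 0 -0.1; 0 0 0 0.1 5.5 0 -0.1; 0 0 0 0.1 6.3 0 -0.1; 0 0 0 0.1 6.8 0 -0.1; 0 0 0 0.1 7 0 -0.1; 0 0 0 0.1 7 0 -0.1; 0 0 0 0.1 7 0 -0.1; 0 0 0 0.1 7 0 -0.1"

```text
time_s: 12.85
ee_pos: [0.5503, 0.1854, 0.0828]
eef_rot: [-1.571, -0.557, 0.227]
force: [0.6, -0.3, 0.2]
grip_width: 0.042
```

Request:
send_rows:
  series: "0 0 0 0 0 0 -0.4; 0 0 0 0 0 0 -0.6; 0 0 0 0 0 0 -1; 0 0 0 0 0 0 -1; 0 0 0 0 0 0 -1; 0 0 0 0 0 0 -1; 0 0 0 0 0 0 -1; 0 0 0 0 0 0 -1; 0 0 0 0 0 0 -1; 0 0 0 0 0 0 -1"
  newtons: 40

```text
time_s: 13.68
ee_pos: [0.5501, 0.1853, 0.0821]
eef_rot: [-1.571, -0.556, 0.227]
force: [-3.2, -1.1, 1.9]
grip_width: 0.0127
```

```bash
python3 -c "
from h import *
st()"
```

```text
t 13.6833 tool th -1.5703 uvh -0.0457 -0.0 0.0133 F [-1.9 -0.3  3.4] M [0.01 0.56 0.05] g 0.0127 axis -1.0
```

Request:
send_rows:
  series: "0 0 0 0 -0.5 0 -1; 0 0 0 0 -1 0 -1; 0 0 0 0 -2 0 -1; 0 0 0 0 -3 0 -1; 0 0 0 0 -4.5 0 -1; 0 0 0 0 -6 0 -1; 0 0 0 0 -8 0 -1; 0 0 0 0 -10 0 -1; 0 0 0 0 -12 0 -1; 0 0 0 0 -12 0 -1"

```text
time_s: 14.52
ee_pos: [0.4882, 0.1712, 0.1874]
eef_rot: [-1.571, -0.561, 0.227]
force: [0.2, -0.3, -0.4]
grip_width: 0.0129
```

```bash
cat >> h.py <<'E'
def downR(y):
    x=np.array([np.cos(y),np.sin(y),0]);return np.c_[x,[0,0,-1],np.cross(x,[0,0,-1])]
E
python3 -c "
from h import *
st();print(get_obs()['ee_pos']);go(downR(.281),[.56,-.196,.2])
# front edges subpixel: fit lines
from scipy import optimize
t=cv2.imread('pics/top0.png').astype(float);h=cv2.cvtColor(t.astype(np.uint8),cv2.COLOR_BGR2LAB)[...,2].astype(float)
m=(h<(h[250,410]+170)/2)
m=((h<145)).astype(np.uint8);m[:198]=0;m[300:]=0;m[:,:345]=0;m[:,488:]=0
m=cv2.morphologyEx(m,cv2.MORPH_OPEN,np.ones((7,7)))
c=max(cv2.findContours(m,0,cv2.CHAIN_APPROX_NONE)[0],key=cv2.contourArea)
X=np.array([onz('top',q[0],.018)[:2] for q in c],dtype=np.float32)*1000
r=cv2.minAreaRect(X);print(r,cv2.contourArea(c), h[250,410],h[280,330])
"
```

```text
t 14.5167 tool th -1.5703 uvh -0.0438 0.0001 0.1363 F [-0.1 -0.3 -0.4] M [-0.05  0.52  0.01] g 0.0129 axis -1.0
[0.4881834  0.1712144  0.18738863]
turn [ 0.17 -0.61  6.42] shift cm [ -0.39  -1.74 -37.4 ]
((559.3941650390625, -195.04586791992188), (143.57373046875, 301.41552734375), 16.1850528717041) 7046.0 127.0 168.0
```

Request:
send_rows:
  series: "0 0 0 0 -1 -1 -1; 0 0 0.6 0 -1.7 -4 -1; 0 0 1.5 -0.2 -1.7 -8 -1; 0 -0.1 2.5 -0.2 -1.7 -12 -1; 0.1 -0.3 3.5 -0.3 -1.7 -16 -1; 0.1 -0.4 4.5 -0.3 -1.7 -20 -1; 0.1 -0.5 5.5 -0.3 -1.7 -24 -1; 0.17 -0.6 6.4 -0.4 -1.7 -28 -1; 0.17 -0.6 6.4 -0.4 -1.7 -32 -1; 0.17 -0.6 6.4 -0.4 -1.7 -35 -1"

```text
time_s: 15.35
ee_pos: [0.5557, -0.1756, 0.1946]
eef_rot: [-1.57, 0.004, 0.28]
force: [1.1, 0.6, -1.4]
grip_width: 0.0131
```

```bash
python3 -c "
from h import *
print(get_obs()['ee_pos']);go(downR(.283),[.5596,-.1953,.08])"
```

```text
[ 0.55566547 -0.17564043  0.19460581]
turn [-0.01 -0.04 -0.05] shift cm [-0.12 11.46 -2.  ]
```

Request:
send_rows:
  series: "0 0 0 0 2 -1 -1; 0 0 0 -0.1 4 -2 -1; 0 0 0 -0.12 6 -2 -1; 0 0 0 -0.12 8 -2 -1; 0 0 0 -0.12 9.5 -2 -1; 0 0 0 -0.12 10.5 -2 -1; 0 0 0 -0.12 11 -2 -1; 0 0 0 -0.12 11.4 -2 -1; 0 0 0 -0.12 11.4 -2 -1; 0 0 0 -0.12 11.4 -2 -1"

```text
time_s: 16.18
ee_pos: [0.5595, -0.1924, 0.083]
eef_rot: [-1.572, 0.002, 0.28]
force: [-0.1, 0.5, -3.4]
grip_width: 0.0127
```

```bash
python3 -c "
from h import *
print(get_obs()['ee_pos']);go(downR(.283),[.5596,-.1953,.032])
im=camera('wrist');cv2.imwrite('pics/w6.png',im[...,::-1])
y=.2825;ex=np.array([np.cos(y),np.sin(y),0]);ey=np.array([-np.sin(y),np.cos(y),0]);c=np.array([.5596,-.1953,0])
for n in('wrist',):
  for i,j in((1,1),(-1,1),(1,-1),(-1,-1)): print('front',i,j,proj(n,c+.07*i*ex+.15*j*ey+[0,0,.018]).round(),'plate',proj(n,c+.02*i*ex+.075*j*ey+[0,0,get_obs()['ee_pos'][2]-.0073]).round())"
```

```text
[ 0.55948886 -0.19244427  0.0830255 ]
turn [ 0.01 -0.03 -0.02] shift cm [-0.06  5.1  -0.27]
front 1 1 [442.  -2.] plate [360. 136.]
front -1 1 [192.  -1.] plate [274. 136.]
front 1 -1 [411. 445.] plate [353. 412.]
front -1 -1 [226. 445.] plate [282. 412.]
```

View pics/w6.png

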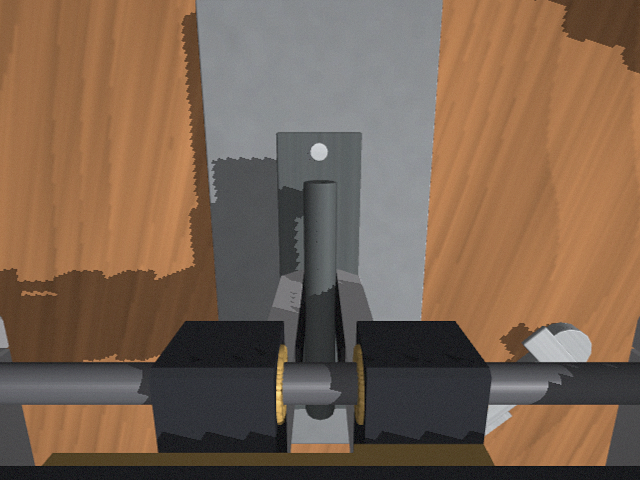

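```bash
python3 -c "
from h import *
im=cv2.imread('pics/w6.png');b=cv2.cvtColor(im,cv2.COLOR_BGR2LAB)[...,2].astype(float)
L=[];Rr=[]
for r in list(range(4,140,4)):
  row=b[r];
  l=max(x for x in range(150,300) if row[x]>=145 ) if r<150 else 0
  rr=min(x for x in range(380,500) if row[x]>=145)
  L.append(onz('wrist',(l+.5,r),.018)[:2]);Rr.append(onz('wrist',(rr-.5,r),.018)[:2])
for A in(L,Rr):
  A=np.float32(A)
  f=cv2.fitLine(A,cv2.DIST_HUBER,0,.001,.001).ravel();d=f[:2]*np.sign(f[1]);nx=np.array([d[1],-d[0]])
  print('yaw',np.arctan2(-d[0],d[1]),'offset from (.5596,-.1953)',(f[2:]-[.5596,-.1953])@nx,len(A))
"
```

```text
yaw 0.28082436 offset from (.5596,-.1953) -0.06918380925195962 34
yaw 0.2831871 offset from (.5596,-.1953) 0.07067315741852084 34
```

Request:
send_rows:
  series: "0 0 0 0 0.8 -0.1 -1; 0 0 0 0 1.6 -0.2 -1; 0 0 0 0 2.4 -0.27 -1; 0 0 0 0 3.1 -0.27 -1; 0 0 0 0 3.7 -0.27 -1; 0 0 0 0 4.2 -0.27 -1; 0 0 0 0 4.5 -0.27 -1; 0 0 0 0 4.7 -0.27 -1; 0 0 0 0 4.7 -0.27 -1; 0 0 0 0 4.7 -0.27 -1"

```text
time_s: 17.07
ee_pos: [0.5599, -0.195, 0.0356]
eef_rot: [-1.571, 0.002, 0.28]
force: [0.5, -0.6, -1.8]
grip_width: 0.0134
```

```bash
python3 -c "
from h import *
print(get_obs()['ee_pos'],get_obs()['force']);go(downR(.282),[.5603,-.1951,.0313])"
```

```text
[ 0.55992201 -0.19501611  0.03563677] [ 0.48574792 -0.57205374 -1.83532653]
turn [ 0.   -0.02 -0.02] shift cm [ 0.03  0.43 -0.02]
```

Request:
send_rows:
  series: "0 0 0 0 0.05 0 -1; 0 0 0 0 0.1 0 -1; 0 0 0 0 0.15 0 -1; 0 0 0 0 0.2 0 -1; 0 0 0 0 0.25 0 -1; 0 0 0 0 0.3 0 -1; 0 0 0 0 0.35 0 -1; 0 0 0 0 0.4 0 -1; 0 0 0 0 0.42 0 -1; 0 0 0 0 0.42 0 -1"

```text
time_s: 17.9
ee_pos: [0.5597, -0.195, 0.0316]
eef_rot: [-1.571, 0.002, 0.28]
force: [-3.9, 1.9, 4.8]
grip_width: 0.0125
```

```bash
python3 -c "
from h import *
print(get_obs()['ee_pos'],get_obs()['force'])"
```

```text
[ 0.55974368 -0.19500094  0.03159521] [-3.93874026  1.91387103  4.8371079 ]
```

Request:
send_rows:
  series: "0 0 0 0 0.02 0 -0.7; 0 0 0 0 0.02 0 -0.6; 0 0 0 0 0.02 0 -0.4; 0 0 0 0 0.02 0 -0.2; 0 0 0 0 0.02 0 0; 0 0 0 0 0.02 0 0; 0 0 0 0 0.02 0 0; 0 0 0 0 0.02 0 0; 0 0 0 0 0 0 0; 0 0 0 0 0 0 0"
  newtons: 5

```text
time_s: 18.73
ee_pos: [0.5598, -0.195, 0.0313]
eef_rot: [-1.571, 0.002, 0.28]
force: [-0.9, -0.3, 0.5]
grip_width: 0.047
```

Request:
send_rows:
  series: "0 0 0 0 -1 0 0; 0 0 0 0 -2 0 0; 0 0 0 0 -3.5 0 0; 0 0 0 0 -5 0 0; 0 0 0 0 -7 0 0; 0 0 0 0 -10 0 0; 0 0 0 0 -13 0 0; 0 0 0 0 -16 0 0; 0 0 0 0 -17 0 0; 0 0 0 0 -17 0 0"

```text
time_s: 19.57
ee_pos: [0.5611, -0.1952, 0.2051]
eef_rot: [-1.575, -0.002, 0.28]
force: [-0.5, 0.5, -0.2]
grip_width: 0.0468
```

```bash
python3 -c "
from h import *
print(get_obs()['ee_pos'],get_obs()['grip_width'])
im=camera('wrist');cv2.imwrite('pics/w7.png',im[...,::-1]);im=camera('scene')
cv2.imwrite('pics/s7.png',im[...,::-1])
y=.282;ex=np.array([np.cos(y),np.sin(y),0]);ey=np.array([-np.sin(y),np.cos(y),0]);c=np.array([.5603,-.1951,0])
for i,j in((1,1),(-1,1),(1,-1),(-1,-1)): print('front',i,j,proj('wrist',c+.07*i*ex+.15*j*ey+[0,0,.018]).round(),'plate',proj('wrist',c+.02*i*ex+.075*j*ey+[0,0,.024]).round())"
```

```text
[ 0.56107003 -0.19519783  0.20506722] 0.04675492723619634
front 1 1 [402.  43.] plate [342. 134.]
front -1 1 [238.  43.] plate [297. 134.]
front 1 -1 [387. 357.] plate [341. 292.]
front -1 -1 [253. 357.] plate [300. 292.]
```

View pics/w7.png

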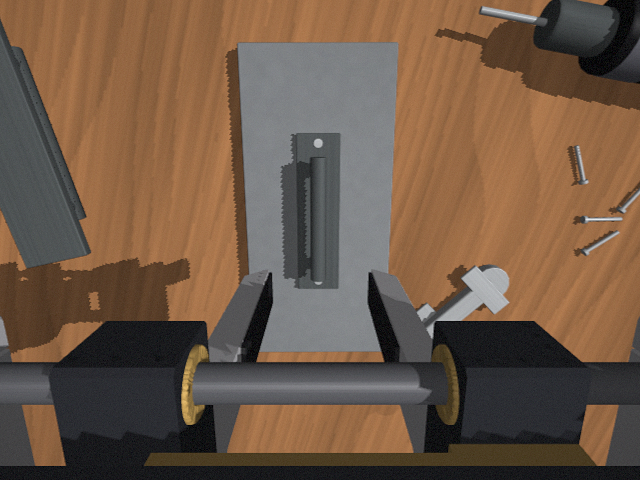

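View pics/s7.png

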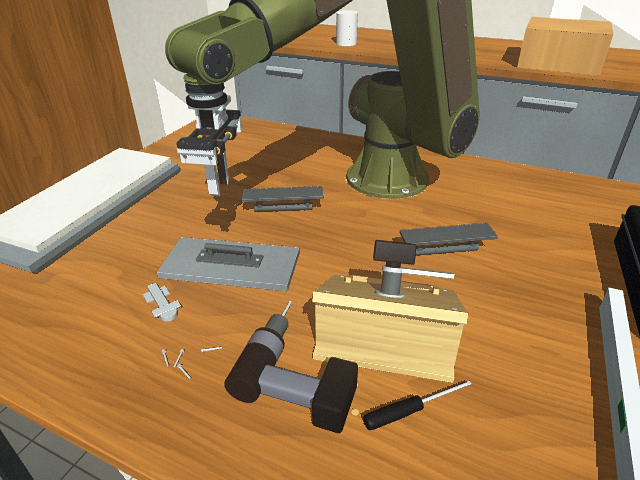

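```bash
python3 -c "
from station import *
print(hand_in())"
```

```text
the job is handed in; nothing more can be done
None
```

The job is done and handed in: the latch is free and swung aside, and the pull lies back plate down in the middle of the grey drawer front. The last move ended at 19.6 s of the 64 s allowed; the hand-in gave no verdict.

- **Latch:** I gripped the wing and rocked it through six alternate swings of about ±0.20 rad. It then turned freely, with only about 0.2 N m of resistance. I left the arm at about -1.45 rad, and the final scene picture shows it pointing well away from where the pull was.
- **Pull:** I lifted it by the bar square to the slope, turned it level and lowered it slowly until contact showed as about +5 N. Then I released it and backed off 17 cm straight up.
- **Last checks:** In the wrist picture the plate and the front share a centre line (both near column 318), and the plate lies along the long edges. Lengthways it is central to within about 2 mm. The front's far short edge appeared 5 pixels off its predicted place, which is within the calibration error. The drill, hinge and screwdriver look unmoved, and the robot is touching nothing.
- **One reading that disagreed:** right after the lift the wrist force showed only 0.4 N, where I expected about 2 N for the pull. The gripper opening and a wrist picture showed the pull was held level, and later readings were 1.4 to 3.4 N.

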